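Fit the idler roller and hold the belt tensioner open

ROBOT

A 6-joint arm with a two-finger parallel gripper is mounted at the origin on the work surface. World frame = base frame: x ahead of the robot, y to its left, z up, the work surface at z = 0. Lengths are in m, angles in rad, forces in N, time in s.
With the tool pointing down it reaches from about 0.375 to 0.975 m from the base axis. Payload 3.8 kg.
Tool frame: the origin (TCP) lies on the mounting face of the last link; the fingertips stand 173 mm ahead of it and the grasp point (between the pads) lies 155 mm ahead of it; z points along the fingers, y is the direction in which the jaws open and shut (so a half turn about z gives the same grasp; the last joint's range is limited). The gripper opens to 85 mm and grips with 20 to 120 N. Pads are 22 mm wide; open, the fingers measure 114 mm over their backs; the gripper's body (76 mm by 85 mm) begins 54 mm behind the grasp point. The pads swing forward as they close: fully open they stand 13 mm farther back than shut.
Start: joints at [1.197, 0.264, 1.604, -0, 1.274, -0.037], TCP at [0.223, 0.637, 0.405] pointing down, gripper open.
Joint ranges: [-2.63, 2.63], [-0.94, 2.18], [0.31, 2.57], [-1.31, 4.45], [0, 2.66], [-2.55, 2.55]. Speed limits (rad/s): [2.57, 2.57, 3.14, 3.14, 3.14, 3.14].

INTERFACE

Orientations are given as a rotation vector (axis times angle).
In Python, from workcell import bot gives the robot as it stands.
- The arm moves only by the shell command python3 -m jog 'ROWS' [FORCE]. ROWS is JSON, a list that holds one entry, the list of rows, each a list of 7 numbers: the closure, from 0 (fully open) to 1 (shut), then the shift along the tool's x, y, z in cm, then the turn, a rotation vector about the tool's x, y, z in rad. A call has 1 to 12 rows; each row is the pose to reach, as a shift and turn from the pose commanded when the call began, along the tool's axes at that moment; what a row does not reach only later rows make up. A row lasts 1/8 s, in which the tool goes at most 62.5 mm and 10.7 degrees, less where a joint would pass 70% of its speed; a pose out of reach is approached as far as the arm can. A call with a gripper value outside its range is refused whole. The fingers move at their own pace and stop on an object; FORCE is the grip in N (left out, the last holds). Time passes only in rows, so rows that repeat a pose let the fingers close. It gives the time, the measured TCP pose, the force and the opening at its end, in the units of the state.
- bot.read_state(): the state, without advancing time (a new reading comes with each control period).
- bot.read_camera(name): name is "scene" or "side" or "wrist"; returns the picture (420x560x3 uint8, red, green, blue); there is no depth.
- bot.camera_model(name): a dict with "intrinsics" (3x3 intrinsics, pixels), "rvec" (rotation vector, rad) and "tvec" (3), from world to camera coordinates, as OpenCV has them. Camera axes: x right, y down, z forward; pixel columns grow to the right and rows downward; lengths in m; the calibration is good to about 2 mm. The wrist camera is an equidistant fisheye: a pixel r from the principal point sees the ray r / f radians off the axis. A picture is of the moment at which its call begins: read the wrist's pose just before it. camera_model takes no time and is no camera call; for the wrist camera it gives the pose at the moment of the call.
- bot.finish_job(): hands the job in, once; it reports no verdict.
The state is a dict: "time": time; "q": joint angles; "joint_vel": joint speeds; "joint_torque": joint torques, N m; "tool_pos": TCP position; "tcp_rot": TCP orientation; "wrist_force": force on the tool from outside, world axes, zero at the start; "torque": the same for the moment, N m; "width": opening from 0.0 (shut) to 1.0 (fully open).
Only numpy, scipy, OpenCV 4.12 (cv2) and the standard library are available. Lean on these libraries where they do the work, as an engineer would, in place of code of your own. Each camera call takes 0.05 s, during which the arm holds its last target.

TASK

Fit the loose flanged idler roller over the short post half way along the steel tensioner arm, all the way down onto the arm, and let go of it. Then swing the arm back against its spring (the upright thumb post at its free end is there to push or grip) until the pawl has clicked over the ratchet tooth, go on a bit further so that the pawl no longer bears on it but stop short of the end stop, and finish the program while still holding the arm there, about midway between click and end stop, so that a belt can be slipped on. Leave the other things on the table where they are.

Things in the scene. Friction and masses are not known exactly. Their poses are not given: they have to be found in the camera images.
- roller: aluminium idler roller, a grooved cylinder with a flange at each end and a hole right through; standing on the table with its hole vertical; 44 mm across, 26 mm high, bore 16 mm, about 90 g; the only one of the three round aluminium pieces that has two flanges. Origin at the centre of its underside, z up along the bore
- roller_seat (a point): point on the tensioner arm's top face on the axis of the plain roller post (12 mm diameter, 28 mm high above the arm's face, the last 6 mm tapered); 85 mm from the pivot; 36 mm above the table. z points up; x points along the arm from the pivot to the free end. The roller's underside sits here when it is home, and 2 mm of the post shows above it. The arm bar is 22 mm wide. The point moves with the arm
- thumb_post (a point): black ribbed upright thumb post at the free end of the tensioner arm, 16 mm diameter, 49 mm high, fixed to the arm 150 mm from the pivot and 65 mm from the roller post; this point is the centre of its foot on the arm's top face (36 mm above the table), z up, x along the arm away from the pivot. It moves with the arm on an arc of 150 mm radius about the pivot
- pivot (a point): vertical pivot axis of the tensioner arm, at the height of the arm's top face (36 mm above the table). x and y axes are those of the plate, which lies flat at any yaw
- tensioner_arm (a joint): swing of the tensioner arm in rad: 0 at rest, held by its coil spring; grows as the arm turns counterclockwise seen from above (roughly away from the robot). The pawl clicks in behind the tooth at about 0.42; let go after that, the arm is caught by the pawl at about 0.40. End stop at 0.75. At the thumb post the spring pushes back with about 3.4 N at rest and 9 N at 0.6
- pawl (a joint): travel in m of the sprung brass and steel pawl slider beside the arm's toothed hub: 0 dropped in, up to about 0.005 when the tooth lifts it away from the pivot; the tooth lifts it from about 0.11 rad of arm swing on, it is highest from 0.3 to 0.41 and drops in at about 0.42; while it is being lifted it adds up to about 4 N at the thumb post, most near 0.29
- plate: black plate of the belt drive, fixed to the table, 250 x 270 x 12 mm, origin at the centre of its underside. The pivot lies at x -30, y +60 mm in its frame, the pawl slider on the +x side of the pivot at y +60 (its guide 45 to 119 mm from the pivot, top 45 mm above the table), a belt pulley 54 mm across at x +90, y 0 (top 48 mm above the table). Seen from above, the arm at rest points to -y turned 0.25 rad towards -x
- spacer_ring: bystander: flat plain aluminium ring without flanges, 46 mm outside, 32 mm hole, 12 mm high; origin at the centre of its underside
- blank_puck: bystander: solid aluminium puck without a hole, 44 mm across, 20 mm high, with a 24 mm boss to 30 mm; origin at the centre of its underside
- oil_bottle: bystander: small white bottle with black cap, 38 mm across, 95 mm high, standing; origin at the centre of its underside
- screwdriver: bystander: black-handled screwdriver, 170 mm long, lying on the table along its x axis
- camera_head: bystander: white camera module with a black lens, 60 x 50 x 55 mm; origin at the centre of its underside
- hex_key: bystander: dark L-shaped hex key lying on the table, legs 100 and 25 mm, bar 6 mm thick
- scale_weight: bystander: brass weight with a small knob, 34 mm across, 44 mm high; origin at the centre of its underside
Not all that is in view belongs to the job. Leave any green or orange look-alike of the roller alone.

How it is judged:
By the outcome, as a careful person would: the job done as asked, in the order asked, and still so for the second after the job is handed in, while the arm keeps its last pose, push and grip.
It also fails if it takes over 58 s, if anything falls off the work surface, if the arm or the gripper's body presses on something with over 40 N, if the wrist force passes 120 N, or if a joint passes its speed limit or range.

## Working session

There is one attempt and no reset: what is moved stays moved. The work goes in short steps, Python scripts to look and compute and a shell command to move; the robot and the scene stay as the last step left them, time stands still between calls to the robot, and variables do not carry over. Pictures are saved under pics/ and viewed, and the job is handed in when it is done.

```bash
ls; mkdir -p pics; python3 - <<'E'
from workcell import bot
import cv2
s=bot.read_state();print(s['time'],s['tool_pos'],s['tcp_rot'],s['width'])
for n in ['scene','side','wrist']:
    m=bot.camera_model(n);print(n,m)
    im=bot.read_camera(n);cv2.imwrite(f'pics/{n}0.png',im[:,:,::-1])
E
```

```text
pics
0.0 [0.22294473 0.63675227 0.40334302] [-0.52644883 -3.09672683  0.00351866] 1.00324033765855
scene {'intrinsics': array([[478.9791021 ,   0.        , 276.01933247],
       [  0.        , 478.9791021 , 215.18371533],
       [  0.        ,   0.        ,   1.        ]]), 'rvec': array([ 1.81161535,  1.80772441, -0.68257734]), 'tvec': array([ 0.02204556, -0.36164761,  1.58663784])}
side {'intrinsics': array([[485.85408127,   0.        , 273.92932533],
       [  0.        , 485.85408127, 212.62258325],
       [  0.        ,   0.        ,   1.        ]]), 'rvec': array([ 2.23279955, -0.06413206,  0.06442045]), 'tvec': array([-0.54229026,  0.07450288,  1.40763952])}
wrist {'intrinsics': array([[325.1922621 ,   0.        , 283.3370296 ],
       [  0.        , 325.1922621 , 213.49294929],
       [  0.        ,   0.        ,   1.        ]]), 'rvec': array([-2.34689685, -1.66303757, -0.25980425]), 'tvec': array([-0.67434196, -0.03879513,  0.38053523])}
```

View pics/scene0.png

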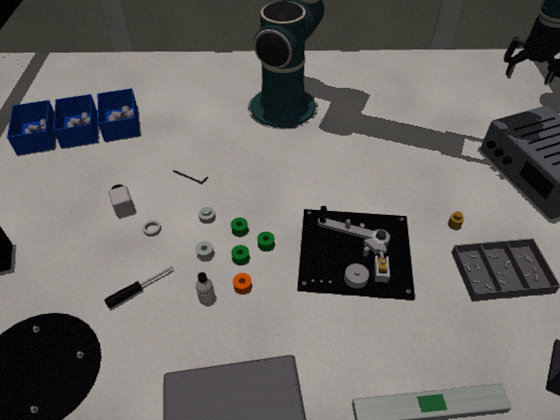

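View pics/side0.png

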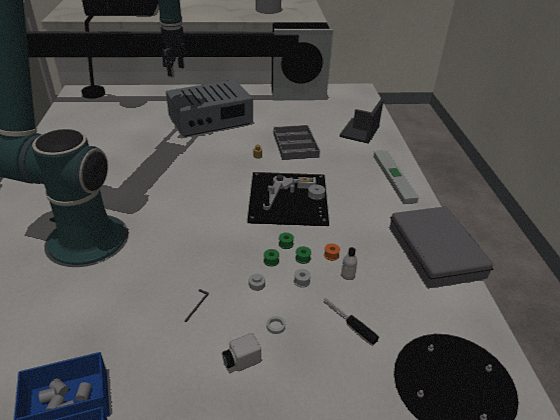

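View pics/wrist0.png

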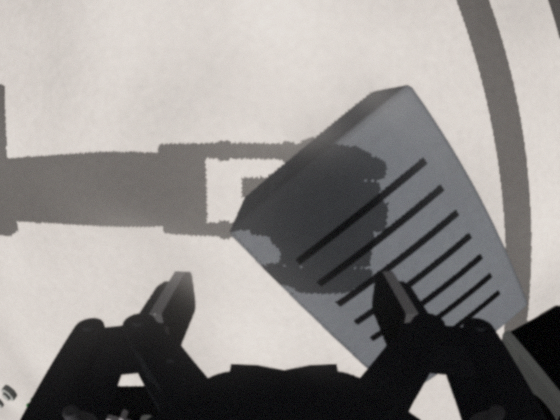

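Candidates in the scene view are two-flanged piece (204,250), puck (206,214), ring (151,228), green look-alikes (239,226), (265,240), (240,254), and orange (242,283). I'll check crops next.

```bash
cat > h.py <<'E'
import numpy as np,cv2
from workcell import bot
from scipy.spatial.transform import Rotation as R
from scipy.optimize import least_squares
def ray(m,px):
    K=m['intrinsics'];Rm=cv2.Rodrigues(np.array(m['rvec']))[0];t=np.array(m['tvec'])
    x=(px[0]-K[0,2])/K[0,0];y=(px[1]-K[1,2])/K[1,1]
    if m.get('fish'):
        r=np.hypot(x,y);d=np.array([np.sin(r)*x/max(r,1e-9),np.sin(r)*y/max(r,1e-9),np.cos(r)])
    else: d=np.array([x,y,1.]);d/=np.linalg.norm(d)
    return -Rm.T@t,Rm.T@d
def atz(m,px,z):
    c,d=ray(m,px);return c+d*(z-c[2])/d[2]
def tri(obs):
    A=np.zeros((3,3));b=np.zeros(3);P=[ray(*o) for o in obs]
    for c,d in P:
        M=np.eye(3)-np.outer(d,d);A+=M;b+=M@c
    p=np.linalg.solve(A,b)
    return p,[np.linalg.norm((np.eye(3)-np.outer(d,d))@(p-c)) for c,d in P]
def proj(m,p):
    K=m['intrinsics'];Rm=cv2.Rodrigues(np.array(m['rvec']))[0];q=Rm@np.asarray(p)+np.array(m['tvec'])
    if m.get('fish'):
        th=np.arctan2(np.hypot(q[0],q[1]),q[2]);u=q[:2]/np.hypot(q[0],q[1])*th
    else:u=q[:2]/q[2]
    return K[0,0]*u[0]+K[0,2],K[1,1]*u[1]+K[1,2]
E
python3 - <<'E'
import cv2
def crop(f,o,x,y,w,h,s):
    im=cv2.imread(f)[y:y+h,x:x+w];cv2.imwrite(o,cv2.resize(im,None,fx=s,fy=s,interpolation=cv2.INTER_CUBIC))
crop('pics/scene0.png','pics/sA.png',130,200,155,110,5)
crop('pics/scene0.png','pics/sB.png',290,200,130,105,6)
crop('pics/side0.png','pics/dA.png',240,165,120,130,4.5)
E
```

```text
(no output)
```

View pics/sA.png

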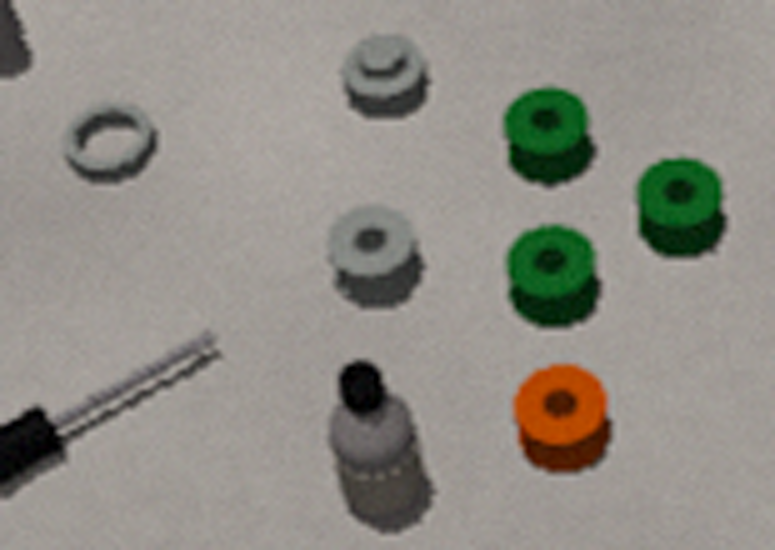

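View pics/sB.png

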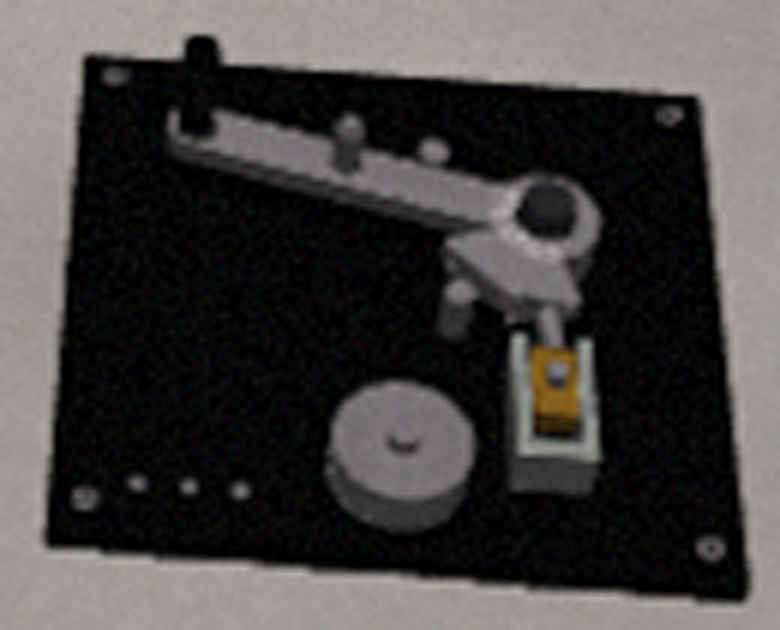

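View pics/dA.png

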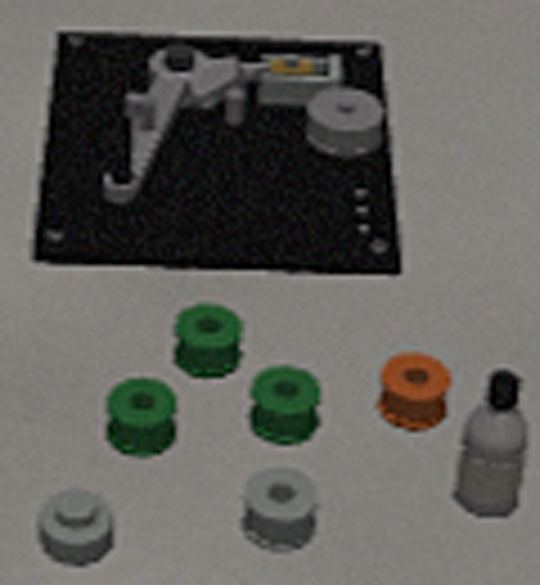

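```bash
python3 - <<'E'
from h import *
S=bot.camera_model('scene');D=bot.camera_model('side')
c=lambda x,y:(290+(x-2.5)/6,200+(y-2.5)/6)
print('roller top',tri([(S,(204,248)),(D,(302.5,274.4))]),atz(S,(204,248),.026),atz(D,(302.5,274.4),.026))
a=lambda x,y:(130+(x-2)/5,200+(y-2)/5)
for n,p,z in [('puck',a(385,60),.025),('ring',a(111,140),.012),('g1',a(546,120),.026),('g2',a(680,192),.026),('g3',a(551,262),.026),('or',a(561,403),.026),('bottle',a(360,380),.095)]: print(n,atz(S,p,z).round(4))
for n,p,z in [('pTL',c(85,57),.012),('pTR',c(697,97),.012),('pBR',c(747,598-15),.0),('pBL',c(47,545),.0),('pivot',c(547,200),.04),('pulley',c(402,430),.048),('posttop',c(350,116),.064),('postfoot',c(347,168),.036),('thumbtop',c(202,42),.085),('thumbfoot',c(200,132),.036)]: print(n,atz(S,p,z).round(4))
m=bot.camera_model('wrist');m['fish']=1
c0,_=ray(m,(0,0));s=bot.read_state();T=R.from_rotvec(s['tcp_rot']).as_matrix();print('T',T.round(3))
print('cam in tool',T.T@(c0-s['tool_pos']));print(T.T@cv2.Rodrigues(m['rvec'])[0].T)
E
```

```text
roller top (array([ 0.60475829, -0.19778373,  0.02446672]), [np.float64(0.00016110737398725695), np.float64(0.00016110737398721873)]) [ 0.60574722 -0.19740455  0.026     ] [ 0.60459283 -0.19945263  0.026     ]
puck [ 0.4863 -0.2026  0.025 ]
ring [ 0.5288 -0.3414  0.012 ]
g1 [ 0.5285 -0.1162  0.026 ]
g2 [ 0.5755 -0.0471  0.026 ]
g3 [ 0.6184 -0.1091  0.026 ]
or [ 0.6994 -0.1004  0.026 ]
bottle [ 0.7323 -0.1816  0.095 ]
pTL [0.4676 0.0521 0.012 ]
pTR [0.4927 0.3179 0.012 ]
pBR [0.7295 0.2978 0.    ]
pBL [0.7113 0.0288 0.    ]
pivot [0.5722 0.237  0.04  ]
pulley [0.6907 0.1636 0.048 ]
posttop [0.5469 0.1561 0.064 ]
postfoot [0.5515 0.1573 0.036 ]
thumbtop [0.5245 0.0954 0.085 ]
thumbfoot [0.5315 0.0974 0.036 ]
T [[-0.944  0.33  -0.001]
 [ 0.33   0.944 -0.002]
 [ 0.    -0.002 -1.   ]]
cam in tool [ 7.86469857e-02 -8.37158959e-06  2.96773279e-02]
[[-0.00108878 -0.95208534 -0.30583054]
 [ 0.99999829 -0.00149342  0.00108914]
 [-0.00149369 -0.30582883  0.95208534]]
```

```bash
python3 -m jog '[[[0,-47.6,-40.2,6,0,0,1.52],[0,-47.6,-40.2,6,0,0,1.52],[0,-47.6,-40.2,6,0,0,1.52],[0,-47.6,-40.2,6,0,0,1.52],[0,-47.6,-40.2,6,0,0,1.52],[0,-47.6,-40.2,6,0,0,1.52],[0,-47.6,-40.2,6,0,0,1.52],[0,-47.6,-40.2,6,0,0,1.52],[0,-47.6,-40.2,6,0,0,1.52],[0,-47.6,-40.2,6,0,0,1.52],[0,-47.6,-40.2,6,0,0,1.52],[0,-47.6,-40.2,6,0,0,1.52]]]'
cat > shot.py <<'E'
import sys,json
from h import *
n=sys.argv[1]
m=bot.camera_model('wrist');im=bot.read_camera('wrist')
json.dump({k:np.array(v).tolist() for k,v in m.items()},open(f'pics/{n}.json','w'))
cv2.imwrite(f'pics/{n}.png',im[:,:,::-1])
cv2.imwrite(f'pics/{n}_b.png',cv2.resize(im[:,:,::-1],(800,600),interpolation=cv2.INTER_CUBIC))
s=bot.read_state();T=R.from_rotvec(s['tcp_rot']).as_matrix();print(s['time'],np.round(s['tool_pos'],4),T[:,0].round(4),T[:,2].round(4),np.round(s['wrist_force'],2),s['width'])
E
python3 shot.py w1
```

```text
time: 1.65
tool_pos: [0.5392, 0.1002, 0.3443]
tcp_rot: [-2.516, -1.88, 0.001]
wrist_force: [0.3, -0.0, 0.3]
width: 1.003
1.7 [0.539  0.1009 0.3444] [2.820e-01 9.594e-01 1.000e-04] [-9.e-04  4.e-04 -1.e+00] [-0.19  1.19  0.39] 1.003838275027818
```

View pics/w1_b.png

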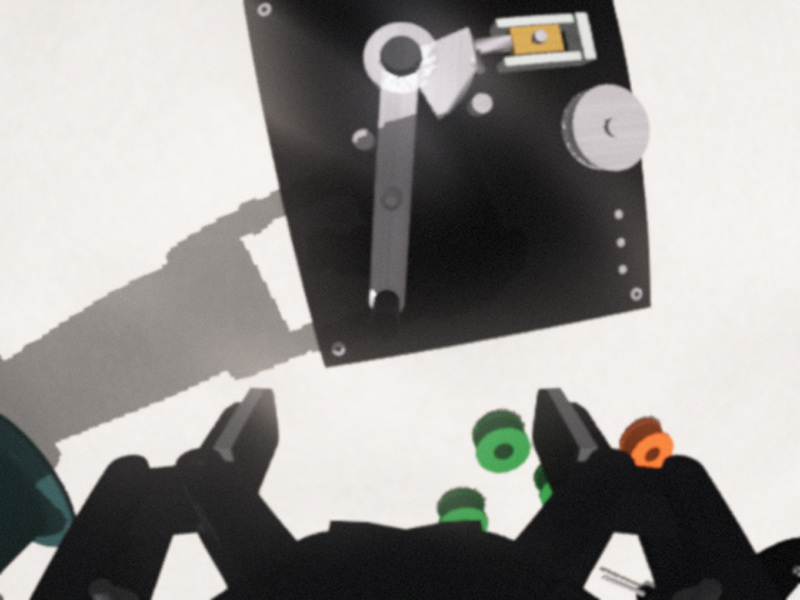

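```bash
python3 -m jog '[[[0.4,-2,7,3,0,0,0],[0.4,-2,7,3,0,0,0],[0.4,-2,7,3,0,0,0],[0.4,-2,7,3,0,0,0]]]'; python3 shot.py w2
python3 - <<'E'
import cv2
for n,(x,y,w,h) in {'w1':(230,10,110,220),'w2':(160,0,180,240)}.items():
    im=cv2.imread(f'pics/{n}.png')[y:y+h,x:x+w];im=cv2.convertScaleAbs(im,alpha=1.5,beta=20)
    s=4 if n=='w1' else 2.5
    s=600/h
    if n=='w1': pass
    cv2.imwrite(f'pics/{n}c.png',cv2.resize(im,None,fx=s,fy=s,interpolation=cv2.INTER_CUBIC));print(s)
E
```

```text
time: 2.2
tool_pos: [0.6002, 0.0627, 0.3151]
tcp_rot: [-2.514, -1.884, 0.0]
wrist_force: [-0.3, 1.4, -0.2]
width: 0.598
2.25 [0.6002 0.0626 0.3153] [2.808e-01 9.598e-01 4.000e-04] [ 2.e-04  3.e-04 -1.e+00] [0.48 0.51 0.37] 0.6026447139161022
2.727272727272727
2.5
```

View pics/w1c.png

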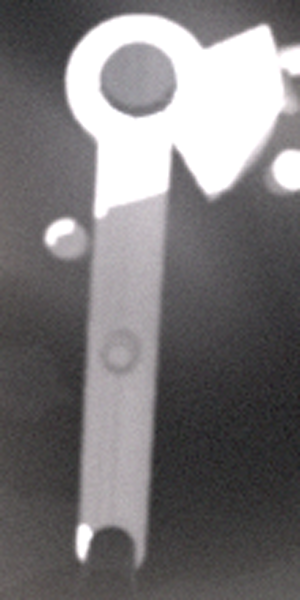

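View pics/w2_b.png

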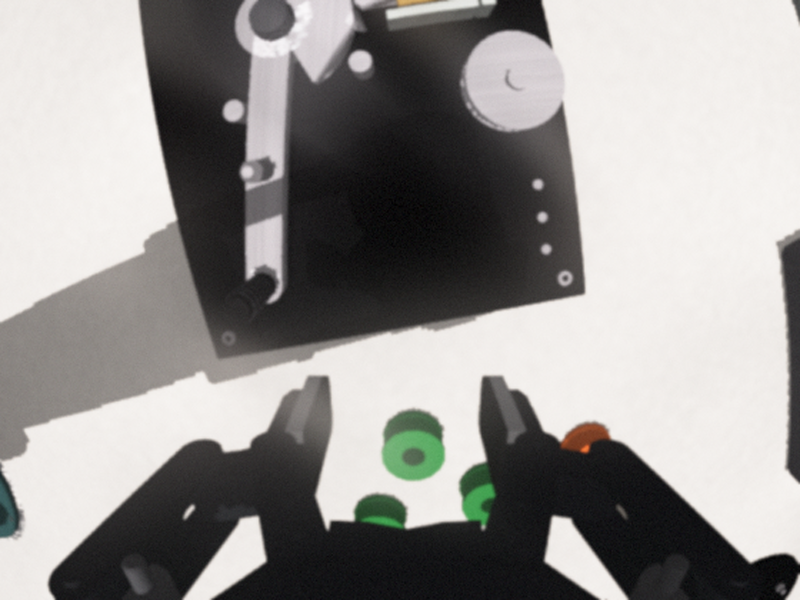

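```bash
python3 - <<'E'
import cv2
im=cv2.imread('pics/w2.png')
for n,(x,y,w,h) in {'w2a':(150,80,90,90),'w2b':(140,170,90,70),'w2p':(160,0,90,70)}.items():
    cv2.imwrite(f'pics/{n}.png',cv2.resize(cv2.convertScaleAbs(im[y:y+h,x:x+w],alpha=1 if n!='w2b' else 3),None,fx=6,fy=6,interpolation=cv2.INTER_CUBIC))
im=cv2.imread('pics/w1.png')
cv2.imwrite('pics/w1t.png',cv2.resize(cv2.convertScaleAbs(im[185:255,240:320],alpha=3),None,fx=6,fy=6,interpolation=cv2.INTER_CUBIC))
E
```

```text
(no output)
```

View pics/w2a.png

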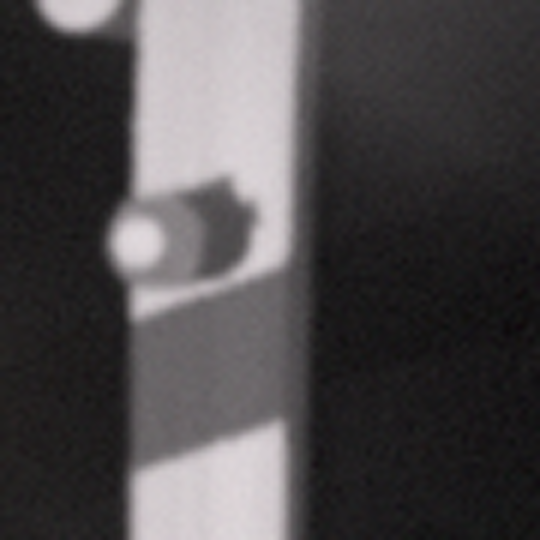

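View pics/w2b.png

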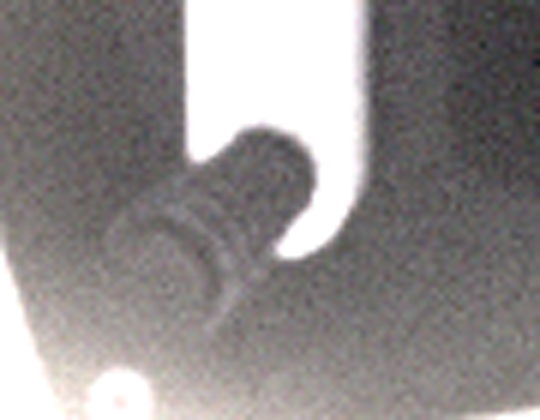

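View pics/w1t.png

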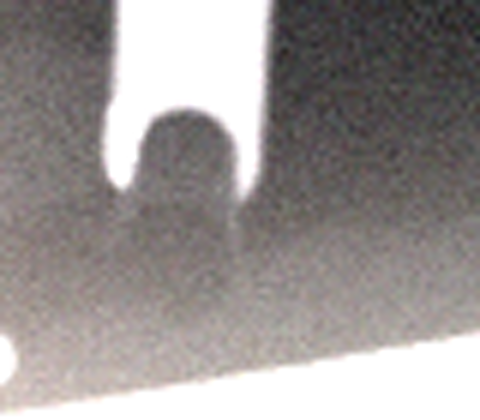

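View pics/w2p.png

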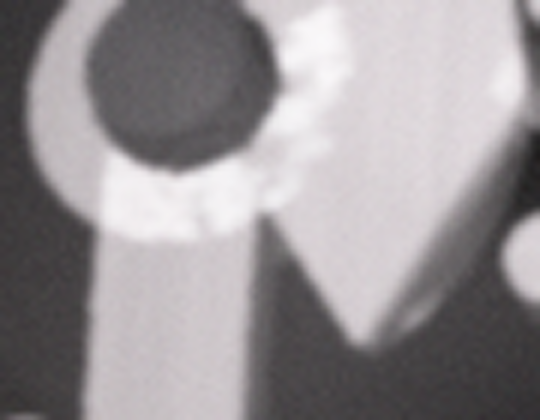

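```bash
python3 - <<'E'
from h import *
import json
def M(n):
    d={k:np.array(v) for k,v in json.load(open(f'pics/{n}.json')).items()};d['fish']=1;return d
m1,m2=M('w1'),M('w2');S=bot.camera_model('scene')
f=lambda x0,y0,s:(lambda x,y:(x0+(x+.5)/s-.5,y0+(y+.5)/s-.5))
a1=f(230,10,2.72727);a2=f(150,80,6);t2=f(140,170,6);t1=f(240,185,6);sb=f(290,200,6);p2=f(160,0,6)
print('post top',tri([(m1,a1(118,353)),(m2,a2(138,242))]))
print('post top +scene',tri([(m1,a1(118,353)),(m2,a2(138,242)),(S,sb(350,114))]))
print(atz(m1,a1(118,353),.064),atz(m2,a2(138,242),.064))
E=[atz(m1,a1(97,160),.036),atz(m1,a1(79,510),.036),atz(m1,a1(173,160),.036),atz(m1,a1(147,520),.036),atz(m2,a2(132,100),.036),atz(m2,a2(131,500),.036),atz(m2,a2(298,50),.036),atz(m2,a2(287,480),.036)]
for i in range(0,8,2):
    d=E[i+1]-E[i];print('edge',E[i].round(4),np.arctan2(d[1],d[0]))
    u=d[:2]/np.hypot(*d[:2]);n=np.array([-u[1],u[0]]);q=np.array([.5469,.1561])
    print('  offset of post',n@(q-E[i][:2]))
print('thumb foot near edge w1',atz(m1,t1(187,108),.036),'w2 axis foot',atz(m2,t2(268,180),.036))
print('thumb top w2',atz(m2,t2(160,275),.085))
print('pivot hub w1',atz(m1,a1(138,80),.045),'w2',atz(m2,p2(183,75),.045))
E
```

```text
post top (array([0.54730963, 0.15814267, 0.06396162]), [np.float64(0.0003653954877035671), np.float64(0.0003653954877036185)])
post top +scene (array([0.54727761, 0.15741524, 0.06506622]), [np.float64(0.0011535676055982492), np.float64(0.0003821490141818167), np.float64(0.0015191836920308629)])
[0.54749002 0.15846596 0.064     ] [0.54713541 0.15782372 0.064     ]
edge [0.5572 0.2168 0.036 ] -1.919724361159696
  offset of post 0.01106067694795053
edge [0.5795 0.2101 0.036 ] -1.9282119229309658
  offset of post -0.011697572052656868
edge [0.5427 0.1785 0.036 ] -1.9076445540233287
  offset of post 0.01137149663412608
edge [0.566  0.1768 0.036 ] -1.9162562805483325
  offset of post -0.010967416306071252
thumb foot near edge w1 [0.52757795 0.10313159 0.036     ] w2 axis foot [0.52469033 0.09600842 0.036     ]
thumb top w2 [0.52727395 0.09773309 0.085     ]
pivot hub w1 [0.57616193 0.23601679 0.045     ] w2 [0.57789364 0.23587935 0.045     ]
```

```bash
python3 -m jog '[[[0.25,-29.9,7.5,3.5,0,0,0.063],[0.25,-29.9,7.5,3.5,0,0,0.063],[0.25,-29.9,7.5,3.5,0,0,0.063],[0.25,-29.9,7.5,3.5,0,0,0.063],[0.25,-29.9,7.5,3.5,0,0,0.063],[0.25,-29.9,7.5,3.5,0,0,0.063],[0.25,-29.9,7.5,3.5,0,0,0.063]]]'; python3 shot.py w3
```

```text
time: 3.12
tool_pos: [0.5884, -0.2459, 0.2802]
tcp_rot: [-2.573, -1.801, -0.001]
wrist_force: [0.7, -0.1, 0.9]
width: 0.749
3.175 [ 0.5885 -0.2452  0.2802] [3.412e-01 9.400e-01 6.000e-04] [ 3.e-04  5.e-04 -1.e+00] [-0.06  1.04 -0.61] 0.7483508218921479
```

View pics/w3_b.png

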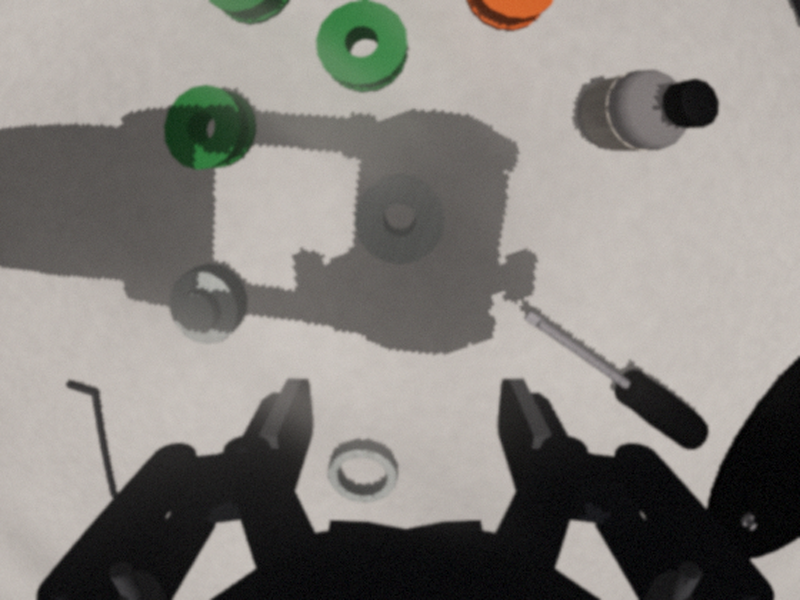

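The roller is in the hand's shadow at about (400,218), with bore centre the same. The puck is at (208,303), the ring at (363,470), and the screwdriver tip at (525,308).

```bash
python3 - <<'E'
from h import *
import json
d={k:np.array(v) for k,v in json.load(open('pics/w3.json')).items()};d['fish']=1
im=cv2.imread('pics/w3.png')[110:195,235:325];cv2.imwrite('pics/w3c.png',cv2.resize(cv2.convertScaleAbs(im,alpha=2),None,fx=6,fy=6,interpolation=cv2.INTER_CUBIC))
p=(400.5/800*560-.5,218/600*420-.5)
q=atz(d,p,.026);print(q, tri([(d,p),(bot.camera_model('scene'),(204,248)),(bot.camera_model('side'),(302.5,274.4))]))
for z in (.026,): 
  e=[atz(d,(x/800*560-.5,218*.7-.5),z) for x in (357,443)];print(np.linalg.norm(e[0]-e[1]))
E
```

```text
[ 0.60350603 -0.19664405  0.026     ] (array([ 0.60420746, -0.19739069,  0.02404512]), [np.float64(0.0009655770808586062), np.float64(0.00040476956488986327), np.float64(0.0007396648316814284)])
0.041765786875472874
```

View pics/w3c.png

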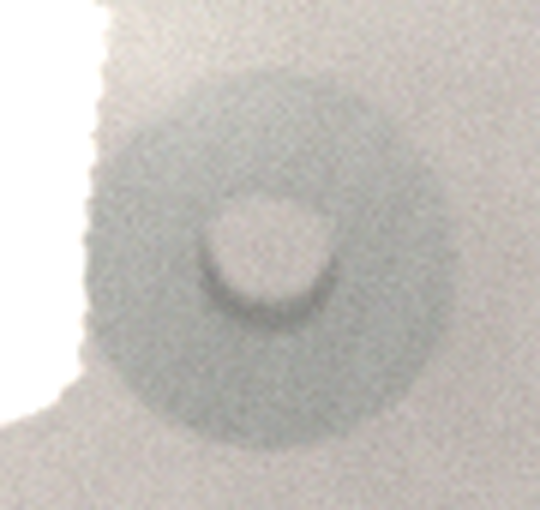

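```bash
python3 -m jog '[[[0.25,5.1,-0.2,1,0,0,0],[0.25,5.1,-0.2,6,0,0,0],[0.25,5.1,-0.2,9.5,0,0,0],[0.25,5.1,-0.2,10.5,0,0,0],[0.25,5.1,-0.2,10.5,0,0,0],[0.7,5.1,-0.2,10.5,0,0,0],[0.7,5.1,-0.2,10.5,0,0,0],[0.7,5.1,-0.2,10.5,0,0,0],[0.7,5.1,-0.2,10.5,0,0,0],[0.7,5.1,-0.2,10.5,0,0,0]]]' 40; python3 shot.py w4
```

```text
time: 4.42
tool_pos: [0.6055, -0.1984, 0.1772]
tcp_rot: [2.571, 1.8, 0.004]
wrist_force: [0.6, 1.6, 6.6]
width: 0.507
4.475 [ 0.6055 -0.1984  0.1772] [3.424e-01 9.396e-01 5.000e-04] [ 0.0041 -0.001  -1.    ] [-0.53  1.81  5.7 ] 0.5053954016550635
```

View pics/w4_b.png

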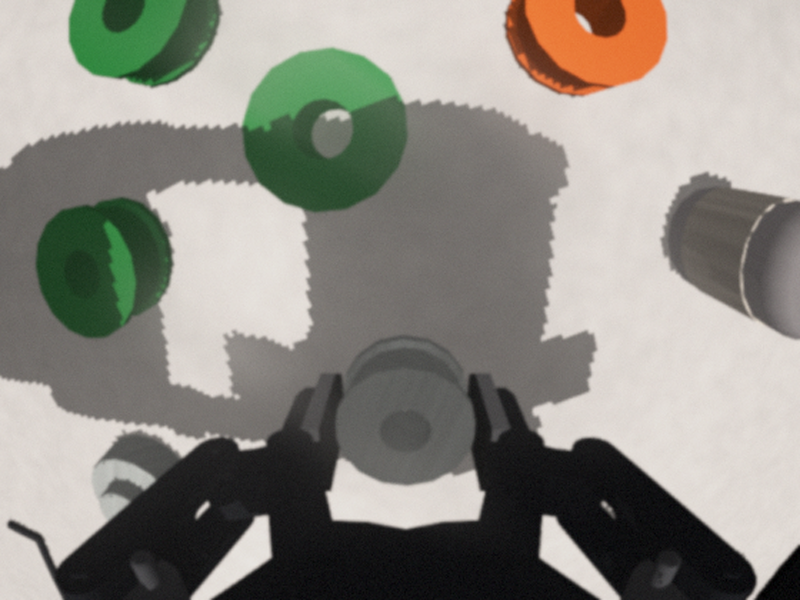

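```bash
python3 -m jog '[[[0.7,0,0,-3,0,0,0],[0.7,0,0,-8,0,0,0],[0.7,0,0,-11.5,0,0,0],[0.7,25,-14,-11.5,0,0,0],[0.7,25,-14,-11.5,0,0,0],[0.7,25,-14,-11.5,0,0,0],[0.7,25,-14,-11.5,0,0,0],[0.7,25,-14,-11.5,0,0,0],[0.7,25,-14,-11.5,0,0,0]]]'; python3 shot.py w5
```

```text
time: 5.6
tool_pos: [0.5574, 0.087, 0.2901]
tcp_rot: [2.57, 1.807, 0.001]
wrist_force: [0.3, -0.9, -0.2]
width: 0.502
5.65 [0.5578 0.0857 0.2901] [ 3.396e-01  9.406e-01 -1.000e-04] [ 8.e-04 -3.e-04 -1.e+00] [ 0.12 -0.35 -0.28] 0.5048326698105274
```

View pics/w5_b.png

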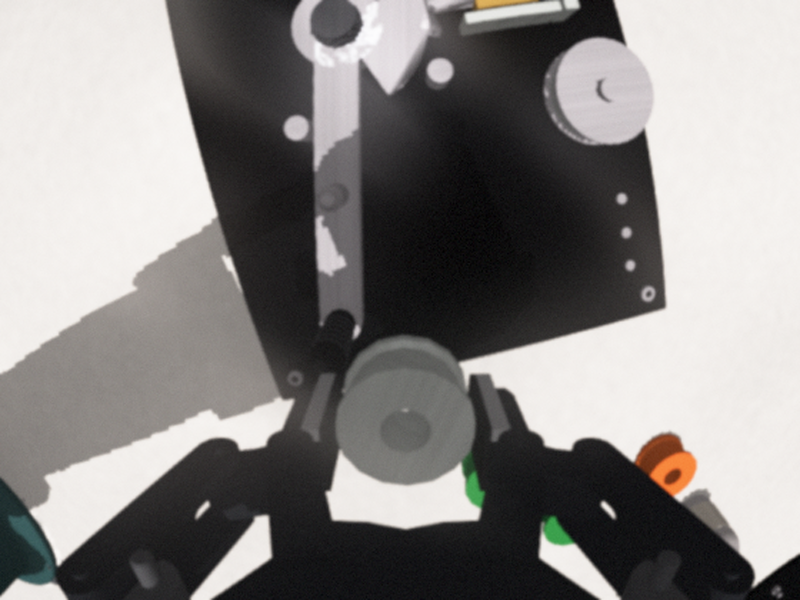

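```bash
python3 - <<'E'
import cv2
im=cv2.imread('pics/w5.png')
cv2.imwrite('pics/w5c.png',cv2.resize(cv2.convertScaleAbs(im[110:170,205:265],alpha=2),None,fx=8,fy=8,interpolation=cv2.INTER_CUBIC))
cv2.imwrite('pics/w5d.png',cv2.resize(cv2.convertScaleAbs(im[225:345,223:343],alpha=2),None,fx=5,fy=5,interpolation=cv2.INTER_CUBIC))
E
```

```text
(no output)
```

View pics/w5c.png

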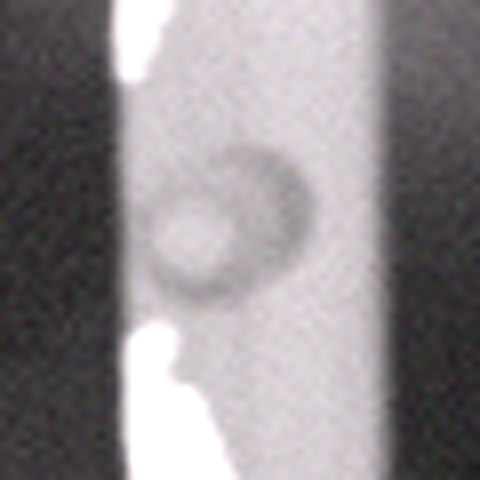

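View pics/w5d.png

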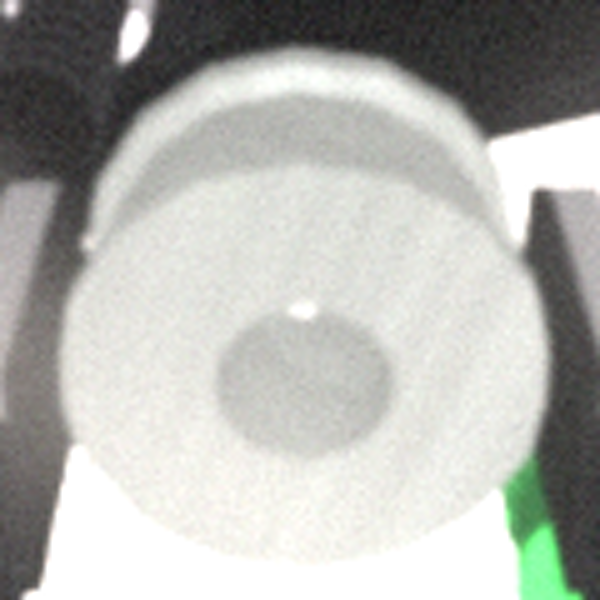

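```bash
python3 - <<'E'
from h import *
import json
d={k:np.array(v) for k,v in json.load(open('pics/w5.json')).items()};d['fish']=1
f=lambda x0,y0,s:(lambda x,y:(x0+(x+.5)/s-.5,y0+(y+.5)/s-.5))
b=f(223,225,5)
T0=np.array([.5578,.0857,.2901]);X=np.array([.3396,.9406,0]);Y=np.array([.9406,-.3396,0])
for depth in (.147,.149,.151,.153):
    z=T0[2]-depth
    g=lambda p:(lambda q:np.array([(q-T0)@X,(q-T0)@Y])*1000)(atz(d,p,z))
    L,Rr,B,C,Tp=g(b(63,365)),g(b(550,365)),g(b(305,562)),g(b(305,382)),g(b(305,162))
    bl,br,bt,bb=g(b(217,378)),g(b(393,378)),g(b(305,305)),g(b(305,458))
    print(depth,'width',Rr[1]-L[1],'ctr y',(Rr[1]+L[1])/2,'x range',B[0],Tp[0],'mid',(B[0]+Tp[0])/2,'bore',C,'w',br[1]-bl[1],bt[0]-bb[0],(bt[0]+bb[0])/2)
p=f(205,110,8)(192,235)
print('post',atz(d,p,.064))
E
```

```text
0.147 width 41.63828164957937 ctr y -0.5373161058331632 x range -16.96537167772538 24.120302369587595 mid 3.577465345931108 bore [ 3.14974907 -0.66341147] w 15.004183777321217 15.80814356809675 2.9576678965322585
0.149 width 42.3477066480493 ctr y -0.5367971761113655 x range -18.618491737499806 23.167192086716174 mid 2.274350174608184 bore [ 1.83934655 -0.66504093] w 15.259822161797508 16.077479664167868 1.6439927360077506
0.151 width 43.057131646519 ctr y -0.5362782463895694 x range -20.27161179727425 22.21408180384475 mid 0.9712350032852495 bore [ 0.52894403 -0.66667039] w 15.515460546273793 16.34681576023904 0.3303175754832539
0.153 width 43.76655664498891 ctr y -0.5357593166677681 x range -21.92473185704871 21.26097152097336 mid -0.3318801680376744 bore [-0.78145849 -0.66829985] w 15.771098930750082 16.61615185631016 -0.9833575850412419
post [0.5475576 0.1578712 0.064    ]
```

```bash
python3 - <<'E'
from h import *
K=bot.camera_model('wrist')
c=np.array([.0786470,0,.0296773]);Rc=np.array([[-.0,-.9521,-.3058],[1,-.0015,0.0],[-.0,-.3058,.9521]])
# recompute hand-eye from now, several reads
A=[];B=[]
for i in range(1):
    m=bot.camera_model('wrist');s=bot.read_state();T=R.from_rotvec(s['tcp_rot']).as_matrix()
    m['fish']=1;c0,_=ray(m,(0,0));print('c now',T.T@(c0-s['tool_pos']))
Rc=np.array([[-0.00108878,-0.95208534,-0.30583054],[.99999829,-.00149342,.00108914],[-.00149369,-.30582883,.95208534]])
m={'intrinsics':K['intrinsics'],'rvec':cv2.Rodrigues(Rc.T)[0],'tvec':-Rc.T@c,'fish':1}
f=lambda x0,y0,s:(lambda x,y:(x0+(x+.5)/s-.5,y0+(y+.5)/s-.5))
po=f(205,110,8)(192,235);bo=f(223,225,5)(305,380)
P=atz(m,po,.2901-.064);
for dz in (.151,.152,.153): print(dz,atz(m,bo,dz),P-atz(m,bo,dz))
E
```

```text
c now [0.07892498 0.0002661  0.02967421]
0.151 [-0.00061029  0.00021072  0.151     ] [ 0.0636734  -0.03313121  0.0751    ]
0.152 [-0.00126357  0.00021245  0.152     ] [ 0.06432668 -0.03313295  0.0741    ]
0.153 [-0.00191685  0.00021419  0.153     ] [ 0.06497995 -0.03313468  0.0731    ]
```

```bash
python3 -m jog '[[[0.7,3,-1.6,0,0,0,0],[0.7,6.43,-3.34,0,0,0,0],[0.7,6.43,-3.34,2,0,0,0],[0.7,6.43,-3.34,4.2,0,0,0],[0.7,6.43,-3.34,4.2,0,0,0],[0.7,6.43,-3.34,4.2,0,0,0]]]'; python3 shot.py w6
python3 - <<'E'
from workcell import bot
import cv2
for n in ['scene','side']:
    im=bot.read_camera(n)[:,:,::-1]
    x,y=(310,195) if n=='scene' else (240,160)
    cv2.imwrite(f'pics/{n}6.png',cv2.resize(im[y:y+80,x:x+80],None,fx=7,fy=7,interpolation=cv2.INTER_CUBIC))
E
```

```text
time: 6.4
tool_pos: [0.5491, 0.1555, 0.2478]
tcp_rot: [2.575, 1.8, -0.0]
wrist_force: [-0.1, -0.1, -0.7]
width: 0.501
6.45 [0.5493 0.1558 0.2483] [3.431e-01 9.393e-01 4.000e-04] [ 1.1e-03  1.0e-04 -1.0e+00] [ 0.84 -0.21 -1.49] 0.5011729897488526
```

View pics/w6_b.png

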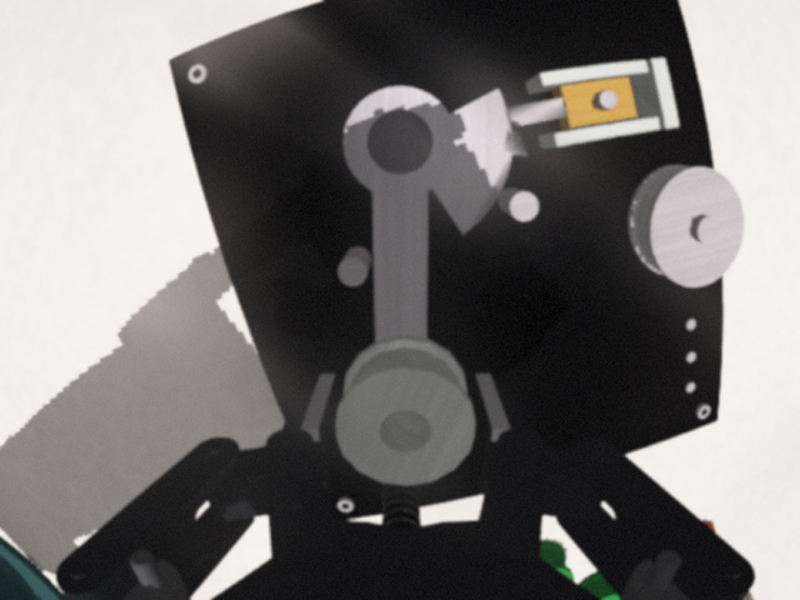

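View pics/scene6.png

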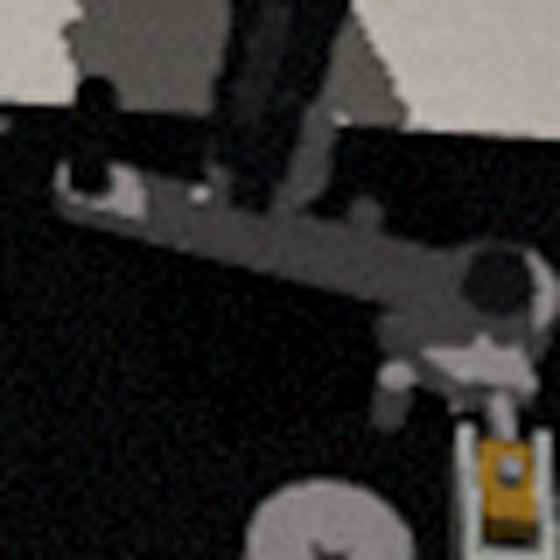

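View pics/side6.png

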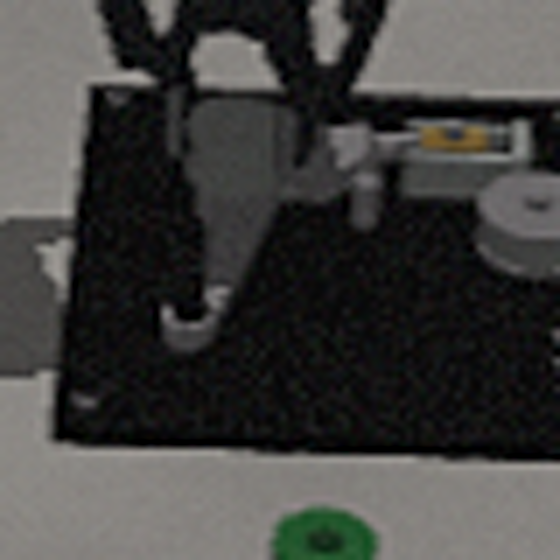

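```bash
python3 - <<'E'
import cv2
im=cv2.imread('pics/w6.png')
cv2.imwrite('pics/w6c.png',cv2.resize(cv2.convertScaleAbs(im[140:240,240:320],alpha=2),None,fx=6,fy=6,interpolation=cv2.INTER_CUBIC))
cv2.imwrite('pics/w6d.png',cv2.resize(cv2.convertScaleAbs(im[225:375,223:343],alpha=3),None,fx=4,fy=4,interpolation=cv2.INTER_CUBIC))
E
```

View pics/w6c.png

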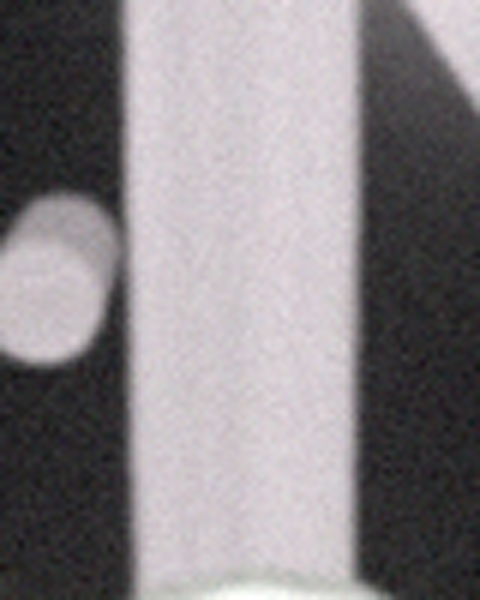

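View pics/w6d.png

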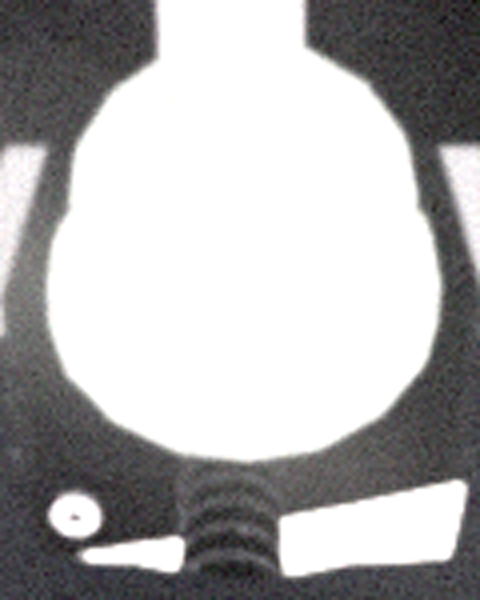

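```bash
python3 - <<'E'
from h import *
K=bot.camera_model('wrist');c=np.array([.0787,0,.0297])
Rc=np.array([[-0.00108878,-0.95208534,-0.30583054],[.99999829,-.00149342,.00108914],[-.00149369,-.30582883,.95208534]])
m={'intrinsics':K['intrinsics'],'rvec':cv2.Rodrigues(Rc.T)[0],'tvec':-Rc.T@c,'fish':1}
f=lambda x0,y0,s:(lambda x,y:(x0+(x+.5)/s-.5,y0+(y+.5)/s-.5))
a=f(240,140,6);e=f(223,225,4)
for p in [(124,50),(361,50),(134,550),(352,550)]: print(atz(m,a(*p),.248-.036)*1000)
print('roller L R',atz(m,e(47,285),.151)*1000,atz(m,e(442,285),.151)*1000)
print('roller lower flange L R',atz(m,e(70,190),.175)*1000,atz(m,e(417,190),.175)*1000)
print('thumb',atz(m,e(230,500),.248-.07)*1000)
for r in ((400.5,142),): print('cap centre',atz(m,(r[0]*.7-.5,r[1]*.7-.5),.248-.045)*1000)
E
```

```text
[ 58.7996012  -12.70066963 212.        ]
[ 58.74111006   9.45221674 212.        ]
[  8.95715556 -12.67184345 212.        ]
[  8.92944515   9.15003754 212.        ]
roller L R [  1.66861503 -21.46227936 151.        ] [  1.56881411  22.03865144 151.        ]
roller lower flange L R [  0.83424525 -21.77922281 175.        ] [  0.74806971  22.22104254 175.        ]
thumb [-53.86315293  -1.83070325 178.        ]
cap centre [ 85.91315789  -1.55497828 203.        ]
```

```bash
python3 -m jog '[[[0.7,0.12,-0.19,0,0,0,0],[0.7,0.12,-0.19,0.4,0,0,0],[0.7,0.12,-0.19,0.8,0,0,0],[0.7,0.12,-0.19,1.2,0,0,0],[0.7,0.12,-0.19,1.6,0,0,0],[0.7,0.12,-0.19,1.6,0,0,0]]]'; python3 shot.py w7
```

```text
time: 7.3
tool_pos: [0.547, 0.1584, 0.231]
tcp_rot: [-2.573, -1.802, 0.002]
wrist_force: [-0.3, 0.0, -1.6]
width: 0.501
7.35 [0.5472 0.1584 0.2313] [ 3.419e-01  9.397e-01 -4.000e-04] [-6.e-04 -2.e-04 -1.e+00] [ 0.4   0.14 -0.3 ] 0.5031094663677481
```

View pics/w7_b.png

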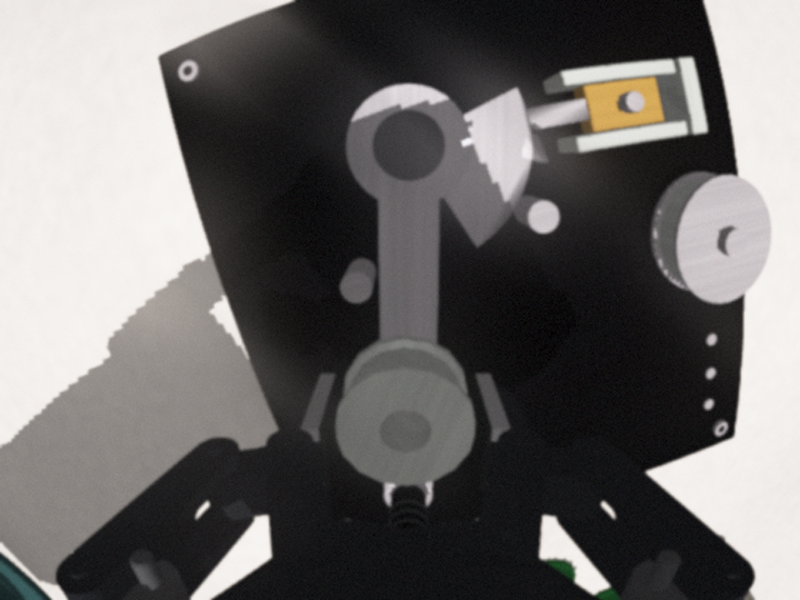

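```bash
python3 -m jog '[[[0.7,0,0,0.4,0,0,0],[0.7,0,0,0.8,0,0,0],[0.7,0,0,1.2,0,0,0],[0.7,0,0,1.5,0,0,0],[0.7,0,0,1.65,0,0,0],[0.7,0,0,1.65,0,0,0]]]'
```

```text
time: 8.1
tool_pos: [0.5473, 0.1584, 0.215]
tcp_rot: [-2.573, -1.802, 0.0]
wrist_force: [0.4, -0.3, -1.3]
width: 0.508
```

```bash
python3 -m jog '[[[0.7,0,0,0.1,0,0,0],[0.7,0,0,0.2,0,0,0],[0.7,0,0,0.2,0,0,0]]]'
```

```text
time: 8.48
tool_pos: [0.5474, 0.1585, 0.2133]
tcp_rot: [2.573, 1.802, 0.0]
wrist_force: [0.1, 0.1, -1.2]
width: 0.506
```

```bash
python3 -m jog '[[[0.4,0,0,0,0,0,0],[0.25,0,0,0,0,0,0],[0.25,0,0,0,0,0,0],[0.25,0,0,0,0,0,0]]]'; python3 shot.py w8
python3 - <<'E'
from workcell import bot
import cv2
for n in ['scene','side']:
    im=bot.read_camera(n)[:,:,::-1]
    x,y=(310,195) if n=='scene' else (240,160)
    cv2.imwrite(f'pics/{n}8.png',cv2.resize(im[y:y+80,x:x+80],None,fx=7,fy=7,interpolation=cv2.INTER_CUBIC))
E
```

```text
time: 8.98
tool_pos: [0.5473, 0.1584, 0.2132]
tcp_rot: [2.573, 1.802, 0.0]
wrist_force: [-0.2, 0.3, 0.1]
width: 0.751
9.025 [0.5473 0.1584 0.2132] [0.342  0.9397 0.    ] [ 0.  0. -1.] [0.17 0.03 0.07] 0.753171717877765
```

View pics/w8_b.png

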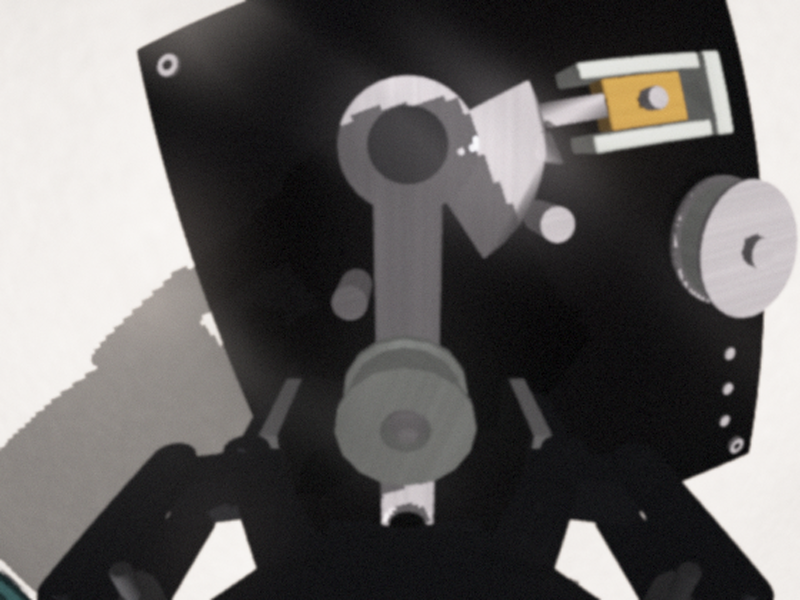

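View pics/scene8.png

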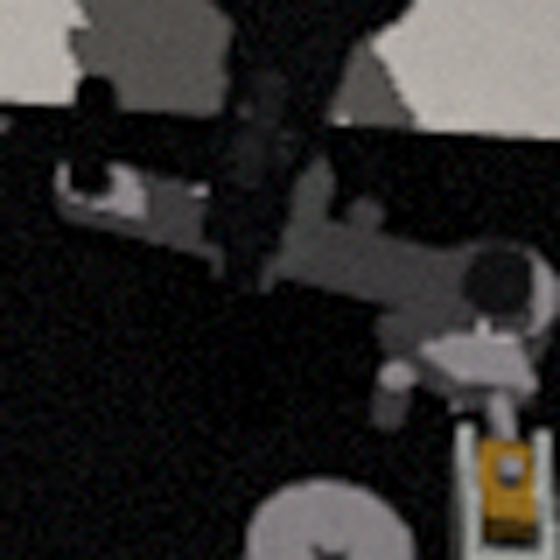

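```bash
python3 -m jog '[[[0.25,0,0,-3,0,0,0],[0.25,0,0,-8,0,0,0],[0.25,0,0,-10,0,0,0],[0.25,-6,0,-10,0,0,0],[0.25,-10,0,-10,0,0,0],[0.25,-10,0,-10,0,0,0],[0.25,-10,0,-10,0,0,0]]]'; python3 shot.py w9
python3 - <<'E'
from workcell import bot
import cv2
for n in ['scene']:
    im=bot.read_camera(n)[:,:,::-1]
    x,y=(310,195) if n=='scene' else (240,160)
    cv2.imwrite(f'pics/{n}9.png',cv2.resize(im[y:y+80,x:x+80],None,fx=7,fy=7,interpolation=cv2.INTER_CUBIC))
E
```

```text
time: 10.0
tool_pos: [0.5132, 0.0646, 0.3129]
tcp_rot: [-2.574, -1.801, -0.0]
wrist_force: [0.5, 0.3, -0.9]
width: 0.75
10.05 [0.5134 0.065  0.313 ] [3.419e-01 9.397e-01 4.000e-04] [ 0.e+00  4.e-04 -1.e+00] [ 0.52  0.25 -0.46] 0.7502373488780634
```

View pics/w9_b.png

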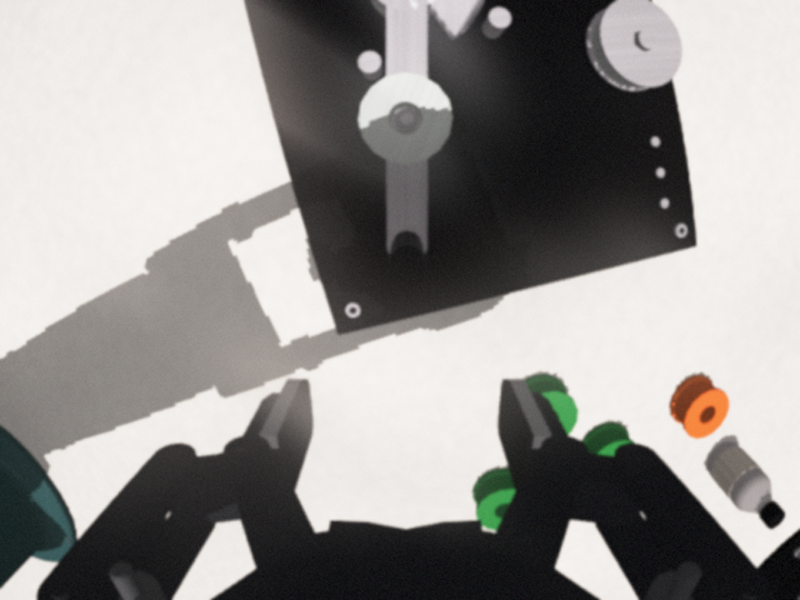

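View pics/scene9.png

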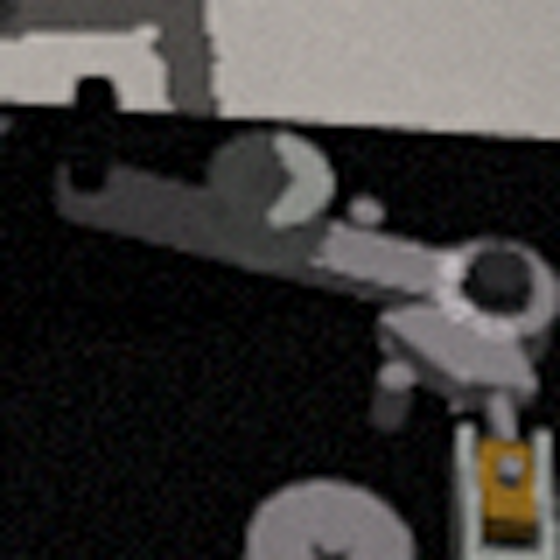

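```bash
python3 -m jog '[[[0.3,3.45,0,0,0,0,0],[0.3,3.45,0,4,0,0,0],[0.3,3.45,0,8,0,0,0],[0.3,3.45,0,8.8,0,0,0],[0.3,3.45,0,8.8,0,0,0],[0.95,3.45,0,8.8,0,0,0],[0.95,3.45,0,8.8,0,0,0],[0.95,3.45,0,8.8,0,0,0],[0.95,3.45,0,8.8,0,0,0],[0.95,3.45,0,8.8,0,0,0],[0.95,3.45,0,8.8,0,0,0]]]' 60; python3 shot.py w10
```

```text
time: 11.48
tool_pos: [0.5255, 0.097, 0.2268]
tcp_rot: [2.573, 1.801, 0.003]
wrist_force: [-1.8, 0.0, 6.2]
width: 0.168
11.525 [0.5256 0.097  0.2268] [0.3422 0.9396 0.0012] [ 2.2e-03  5.0e-04 -1.0e+00] [-1.56  0.5   6.58] 0.1676496827842622
```

View pics/w10_b.png

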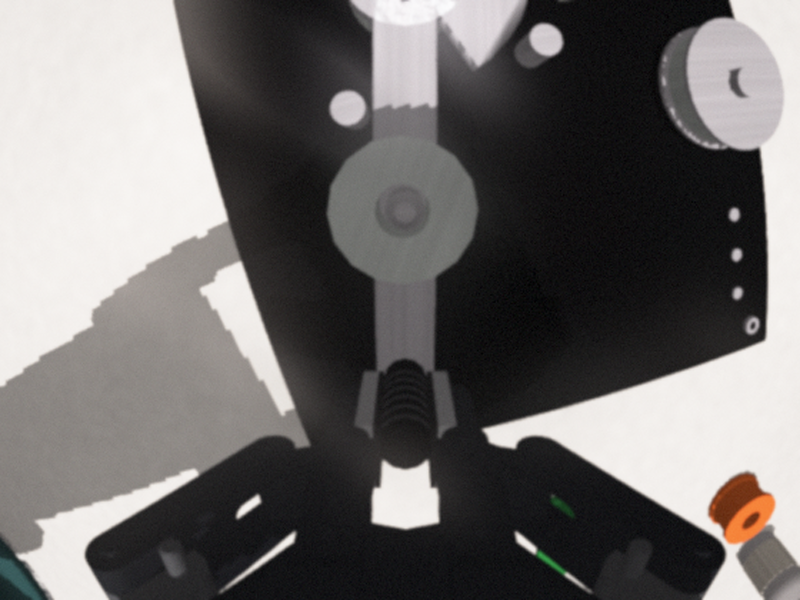

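```bash
python3 -m jog '[[[0.95,0.02,0.75,0,0,0,-0.05],[0.95,0.07,1.5,0,0,0,-0.1],[0.95,0.17,2.24,0,0,0,-0.15],[0.95,0.3,2.98,0,0,0,-0.2],[0.95,0.47,3.71,0,0,0,-0.25],[0.95,0.67,4.43,0,0,0,-0.3],[0.95,0.91,5.14,0,0,0,-0.35],[0.95,1.18,5.84,0,0,0,-0.4],[0.95,1.49,6.52,0,0,0,-0.45],[0.95,1.84,7.19,0,0,0,-0.5],[0.95,2.21,7.84,0,0,0,-0.55],[0.95,2.21,7.84,0,0,0,-0.55]]]'; python3 shot.py w11
```

```text
time: 13.02
tool_pos: [0.6058, 0.0908, 0.2267]
tcp_rot: [-1.987, -2.431, 0.002]
wrist_force: [-7.6, -0.7, 10.2]
width: 0.169
13.075 [0.6056 0.0908 0.2267] [-1.991e-01  9.800e-01  5.000e-04] [-2.2e-03  1.0e-04 -1.0e+00] [-6.95 -0.41 11.53] 0.17141633181456026
```

View pics/w11_b.png

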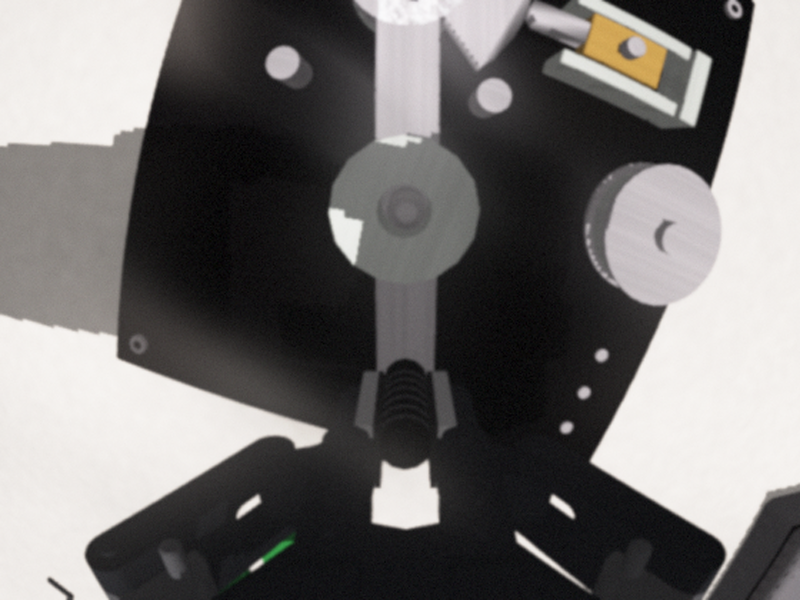

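```bash
python3 -m jog '[[[0.95,0.01,0.3,0,0,0,-0.02],[0.95,0.02,0.6,0,0,0,-0.04],[0.95,0.02,0.6,0,0,0,-0.04],[0.95,0.02,0.6,0,0,0,-0.04]]]'; python3 shot.py w12
python3 - <<'E'
from workcell import bot
import cv2
for n in ['scene','side']:
    im=bot.read_camera(n)[:,:,::-1];cv2.imwrite(f'pics/{n}12f.png',im)
    x,y=(310,195) if n=='scene' else (240,160)
    cv2.imwrite(f'pics/{n}12.png',cv2.resize(im[y:y+90,x:x+90],None,fx=6.5,fy=6.5,interpolation=cv2.INTER_CUBIC))
E
```

```text
time: 13.58
tool_pos: [0.6112, 0.0921, 0.2267]
tcp_rot: [-1.938, -2.47, 0.002]
wrist_force: [-7.4, -1.0, 9.4]
width: 0.168
13.625 [0.6112 0.092  0.2267] [-2.379e-01  9.713e-01  5.000e-04] [-2.4e-03 -1.0e-04 -1.0e+00] [-7.56 -0.38 10.16] 0.16514465440829695
```

View pics/w12_b.png

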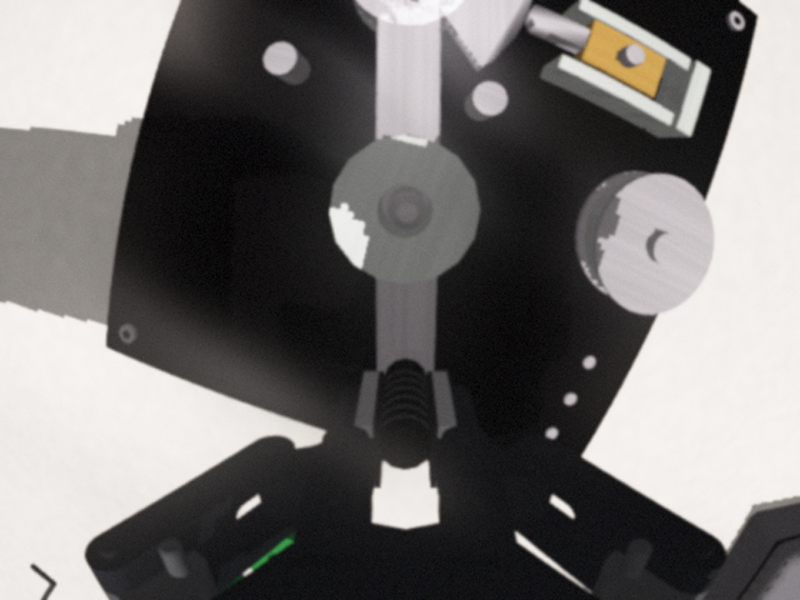

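View pics/scene12.png

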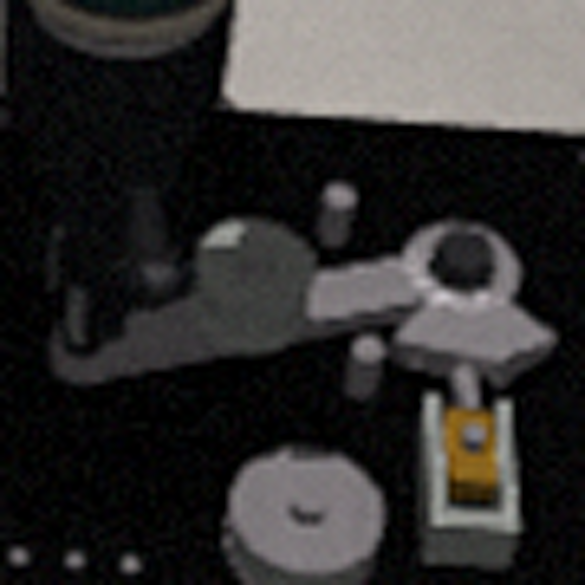

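View pics/scene12f.png

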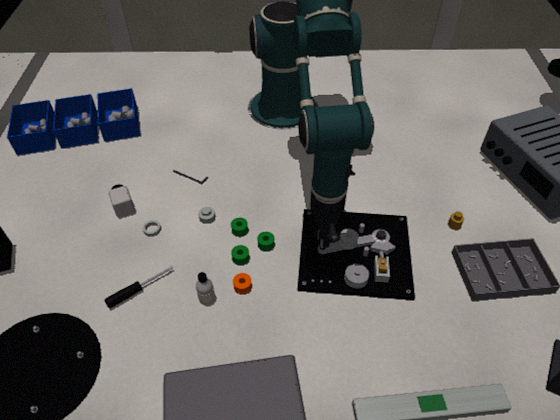

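```bash
python3 -c "
from workcell import bot
print(bot.finish_job())"
```

```text
the job is handed in; nothing more can be done
None
```

The roller is on its post and the tensioner arm is being held about midway between click and end stop. I handed the job in at about 13.7 s.

**Roller:** I picked the two-flanged aluminium roller, lowered it over the post until it was down on the arm, and let go. In the pictures after release it lies flat on the arm, with the post tip showing in its bore. There was no contact force on the way down, so I judged that it was fully down from the pictures and the height I released it at.

**Arm:** I gripped the thumb post at 60 N and swung the arm along its arc. The tool's turn puts it at about 0.589 rad and the thumb post's position at about 0.580. The target was 0.585, with the click at 0.42 and the end stop at 0.75. The pawl slider is back at its rest position in its guide, as far as the scene camera can show. The sideways force is about 7.5 N, which fits the spring alone.

**Checks that disagreed:**
- **Hover above the post:** the first position was about 2 mm off sideways, because I had measured it while the arm was still settling. I corrected it from the bar edges before inserting.
- **Height while gripping:** the hand sat about 2 mm higher than commanded, with 6 to 10 N upward. I put this down to the pads swinging forward as they close.
- **Bystanders:** none of the other things on the table look moved in the last scene picture.

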